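# Set the laminator's heat slide to the third click and start it

## Task

Get the laminator on the craft table ready for the next batch of prints: with a fingertip, push its heat slide all the way back to the off end, then push it forward click by click and leave it sitting in the third notch from off, and then press the round run key right down and let it come up again. Only push and press: do not take the slide between the fingers or force it against its end, and leave everything else standing where it is.

Things in the scene. Friction and masses are not known exactly. Their poses are not given: they have to be found in the camera images.
- laminator: A4 pouch laminator, fixed on the table: low grey housing 370 mm long (its y), 150 mm deep (x), dark end cheeks; origin at the centre of its underside. A feed tray, 53 mm high, reaches out to x = -162 mm. The level top deck is 82 mm above the table (cheeks 83) and spans x -49 to +69, y -167 to +167 mm; slide and run key stand on it, a loose gold cap between them.
- heat_slide (a joint): travel in m: 0 = off, the end stop at the slide's +y end; grows to 0.070 (hot end stop) as it is pushed along the laminator's -y. Six sprung notches 14 mm apart: off 0, clicks one to five at 0.014, 0.028, 0.042, 0.056, 0.070. Leaving a notch takes about 4 to 5 N, fading to nothing half-way; past half-way it snaps ahead of the finger into the next notch. May start anywhere but off.
- slide_top (a point): centre of the top of the slide's finger tab: a black upright block 10 mm along its travel (laminator y), 22 mm across (x), 18 mm tall above the deck, its top 100.5 mm above the table. It runs in a straight slot at laminator x = -12, from y = -55 (off) to -125 mm. Six ticks beside the slot on the feed mouth's side mark the notches, shortest at off, longest at the hot end.
- run_key (a joint): depth of the run key in m: 0 = up, 0.005 = fully down; a spring key that takes about 5 N and comes up again when let go.
- run_key_top (a point): centre of the top face of the run key, a round grey key 24 mm across in a dark collar 40 mm across, at laminator x = -12, y = +100 mm; this point is about 99 mm above the table, 9 mm above its collar when up; it moves straight down.
- gold_cap: loose gold bottle cap 46 mm across and 22 mm tall standing on the laminator's deck between slide and key; origin at the centre of its underside. Leave alone.
- flat_brush: loose flat brush 190 mm long and 20 mm thick lying behind the laminator, roughly parallel to it; origin under its middle. Leave alone.
- coffee_cup: white cup, 75 mm tall, on a saucer 146 mm across (one piece), beyond the laminator's +y end; origin at the centre of its underside. Leave alone.
- painted_jar: white painted glass jar 96 mm across and 146 mm tall, beyond the laminator's -y end; origin at the centre of its underside. Leave alone.
- jar_lid: red jar lid 80 mm across and 20 mm tall lying near the laminator's corner at -x, -y; origin at the centre of its underside. Leave alone.

How it is judged:
By the outcome, as a careful person would: the job done as asked, in the order asked, and still so for the second after the job is handed in, with the robot touching nothing.
It also fails if it takes over 67 s, if anything falls off the work surface, if the arm or the gripper's body presses on something with over 40 N, if the wrist force passes 120 N, or if a joint passes its speed limit or range.

## Robot

A 7-joint arm with a two-finger parallel gripper is mounted at the origin on the work surface. World frame = base frame: x ahead of the robot, y to its left, z up, the work surface at z = 0. Lengths are in m, angles in rad, forces in N, time in s.
With the tool pointing down it reaches from about 0.4 to 0.925 m from the base axis. Payload 4.1 kg.
Tool frame: the origin (TCP) lies between the finger pads; the fingertips stand 11 mm ahead of it and the grasp point (between the pads) lies 8 mm behind it; z points along the fingers, y is the line along which they close (so a half turn about z gives the same grasp; the last joint's range is limited). The gripper opens to 85 mm and grips with 20 to 120 N. Pads are 22 mm wide; open, the fingers measure 114 mm over their backs; the gripper's body (76 mm by 85 mm) begins 54 mm behind the grasp point. The pads swing forward as they close: fully open they stand 13 mm farther back than shut.
Start: joints at [1.235, 0.398, 0.045, 1.537, -0.019, 1.207, -0.051], TCP at [0.153, -0.632, 0.242] pointing down, gripper open.
Joint ranges: [-2.82, 2.82], [-0.49, 2.23], [-1.37, 1.46], [0, 2.46], [-1.36, 4.5], [0.23, 2], [-2.94, 2.94]. Speed limits (rad/s): [2.57, 2.57, 3.14, 3.14, 3.14, 3.14, 3.14].

## Interface

Orientations are given as [roll, pitch, yaw] about the fixed x, y, z axes, in that order (R = Rz(yaw) Ry(pitch) Rx(roll)).
In Python, from workcell import manip gives the robot as it stands.
- The arm moves only by the shell command python3 -m crank 'ROWS' [FORCE]. ROWS is JSON, a list of rows, each a list of 7 numbers: the shift along the tool's x, y, z in mm, then the turn, a rotation vector about the tool's x, y, z in degrees, then the opening, from 0 (shut) to 1 (fully open). A call has 1 to 12 rows; each row shifts and turns the commanded pose from where the row before left it, along the tool's axes as they then stand; what a row does not reach is not made up. A row lasts 1/10 s, in which the tool goes at most 50 mm and 8.59 degrees, less where a joint would pass 70% of its speed; a pose out of reach is approached as far as the arm can. A call is refused whole if a number of a shift passes 50 or a number of a turn 8.59, either way. A call with a gripper value outside its range is refused whole. The fingers move at their own pace and stop on an object; FORCE is the grip in N (left out, the last holds). Time passes only in rows, so rows that do not move let the fingers close. It gives the time, the measured TCP pose, the force, the opening and the grip force at its end, in the units of the state.
- manip.read_state(): the state, without advancing time (a new reading comes with each control period).
- manip.read_camera(name): name is "side" or "top"; returns the picture (400x640x3 uint8, blue, green, red); there is no depth.
- manip.camera_model(name): a dict with "vertical_fov" (degrees; the focal length in pixels is half the picture's height over the tangent of half this angle, whatever the lens; pixels are square), "cx", "cy" (the principal point, pixels), "rvec" (rotation vector, rad) and "tvec" (3), from world to camera coordinates, as OpenCV has them. Camera axes: x right, y down, z forward; pixel columns grow to the right and rows downward; lengths in m; the calibration is good to about 2 mm. A picture is of the moment at which its call begins. camera_model takes no time and is no camera call.
- manip.job_done(): hands the job in; it is judged then, once.
Trained networks look in the newest picture that a camera, given by its name, has taken for a name from the list of things; names that differ only in an ending like _2 or _b are one class to them, and where a whole thing is asked for, a point or a joint stands for the part that bears it (a point fixed in the world has none). Each returns a list of dicts, best first, with "score" (0 to 1); they miss things now and then, are a little off and sometimes report something else, mostly with a low value. They report only what shows in the picture. A call takes as long as a camera call.
- manip.recognise(camera, name): "rect" ([centre column, centre row, width, height] in pixels, round what is visible of it).
- manip.masks_of(camera, name): "pixels" (400x640 bool, what is visible of it) and "rect" ([centre column, centre row, width, height] in pixels, round what is visible of it).
- manip.landmark_of(camera, name): "uv" ([column, row] in pixels: a listed point, or the origin of a listed thing).
The state is a dict: "time_s": time; "q": joint angles; "qvel": joint speeds; "joint_efforts": joint torques, N m; "eef_pos": TCP position; "orientation": TCP orientation; "force": force on the tool from outside, world axes, zero at the start; "ft_torque": the same for the moment, N m; "grip_width": finger opening in m; "grip_force": force on a finger pad.
Only numpy, scipy, OpenCV 4.12 (cv2) and the standard library are available. Lean on these libraries where they do the work, as an engineer would, in place of code of your own. Each camera call takes 0.05 s, during which the arm holds its last target. There are 200 camera calls.

## Working session

There is one attempt and no reset: what is moved stays moved. The work goes in short steps, Python scripts to look and compute and a shell command to move; the robot and the scene stay as the last step left them, time stands still between calls to the robot, and variables do not carry over. Pictures are saved under pics/ and viewed, at most 10 in all, crops included, and the job is handed in when it is done.

```bash
mkdir -p pics
cat > h.py <<'E'
import numpy as np, cv2
from workcell import manip
def cam(n):
    m=manip.camera_model(n); f=200/np.tan(np.radians(m["vertical_fov"])/2)
    K=np.array([[f,0,m["cx"]],[0,f,m["cy"]],[0,0,1]]); R=cv2.Rodrigues(np.array(m["rvec"],float))[0]
    return K,R,np.array(m["tvec"],float).ravel(),m
def onz(n,uv,z):
    K,R,t,_=cam(n); d=R.T@np.linalg.inv(K)@np.array([uv[0],uv[1],1.]); c=-R.T@t
    return c+d*(z-c[2])/d[2]
def proj(n,P):
    K,R,t,_=cam(n); p=K@(R@np.array(P,float)+t); return p[:2]/p[2]
E
python3 - <<'E'
from h import *
for n in("top","side"):
    im=manip.read_camera(n); cv2.imwrite(f"pics/{n}0.png",im)
    K,R,t,m=cam(n); print(n,m,-R.T@t)
    for nm,z in(("laminator",0),("slide_top",.1005),("run_key_top",.099),("gold_cap",.082),("coffee_cup",0),("painted_jar",0),("jar_lid",0)):
        r=manip.landmark_of(n,nm)
        for q in r[:2]: print(nm,round(q["score"],2),np.round(q["uv"],1),np.round(onz(n,q["uv"],z),4))
s=manip.read_state(); print(s["eef_pos"],s["orientation"],s["time_s"],s["grip_width"])
E
```

```text
top {'vertical_fov': 51.935558295275605, 'cx': 318.9691576224249, 'cy': 192.58294621213653, 'rvec': array([ 2.15530199, -2.19663108,  0.05890944]), 'tvec': array([0.06338682, 0.5087875 , 1.11180725])} [0.42833098 0.03424101 1.14645457]
laminator 0.89 [305.8 198.9] [0.4943 0.0912 0.    ]
slide_top 0.49 [351.4 188.6] [ 0.5126 -0.0307  0.1005]
run_key_top 0.65 [268.7 206.7] [0.4704 0.1815 0.099 ]
run_key_top 0.62 [353.5 186.9] [ 0.5169 -0.0362  0.099 ]
gold_cap 0.73 [290.1 189.3] [0.5154 0.1276 0.082 ]
gold_cap 0.61 [270.3 207.3] [0.4695 0.1798 0.082 ]
coffee_cup 0.64 [206.9 220.7] [0.4385 0.3693 0.    ]
jar_lid 0.68 [403.  224.4] [ 0.4182 -0.1774  0.    ]
side {'vertical_fov': 54.21336421943035, 'cx': 318.74832286127526, 'cy': 200.59427523019835, 'rvec': array([ 2.30988566, -0.80986646,  0.32332283]), 'tvec': array([-0.36599072,  0.31683523,  0.73009492])} [ 0.12344679 -0.41259773  0.76282132]
laminator 0.75 [304.2 213.2] [0.497 0.091 0.   ]
slide_top 0.51 [343.6 218.2] [ 0.5063 -0.0394  0.1005]
run_key_top 0.56 [272.  171.7] [0.4665 0.1764 0.099 ]
gold_cap 0.72 [299.5 177.6] [0.5163 0.1332 0.082 ]
coffee_cup 0.67 [344.2 219.9] [0.562  0.0122 0.    ]
coffee_cup 0.62 [222.1 160.7] [0.4316 0.3882 0.    ]
painted_jar 0.91 [424.1 277.2] [ 0.5941 -0.2203 -0.    ]
painted_jar 0.24 [271.9 171.1] [0.5187 0.2664 0.    ]
jar_lid 0.82 [352.9 309.9] [ 0.4176 -0.1791  0.    ]
[ 0.15254696 -0.63188876  0.24234532] [3.14147576e+00 7.41003295e-06 2.36888893e-01] 0.8 0.08506821875643415
```

View pics/top0.png

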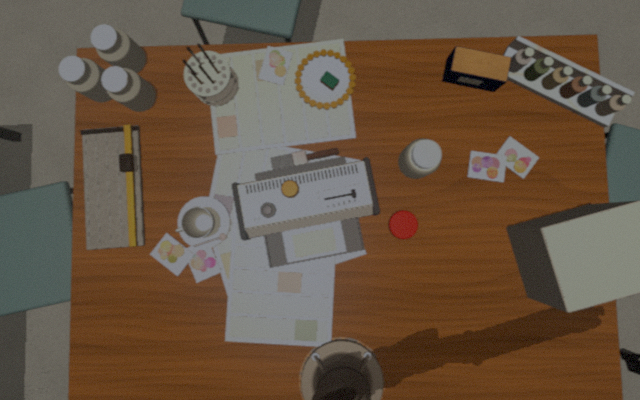

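View pics/side0.png

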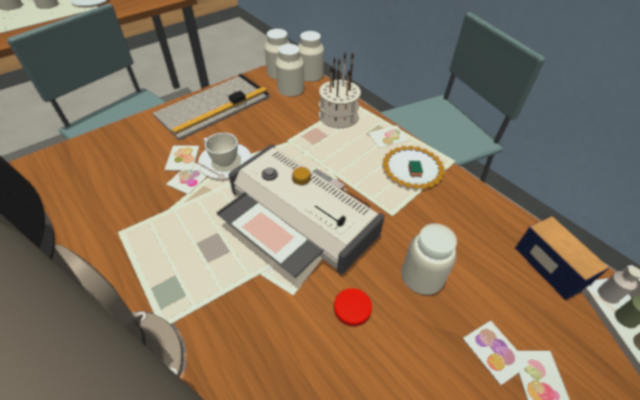

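The top view shows the laminator at about (305,199), yawed some 10°. The run key is near (268,210), the cap at (290,188), and the slot runs from (325,199) to a tab near (354,194). I'll zoom in.

Run:
```python
import cv2,numpy as np
a=cv2.imread("pics/top0.png")[145:275,225:385]; cv2.imwrite("pics/c1.png",cv2.convertScaleAbs(cv2.resize(a,None,fx=5,fy=4.6,interpolation=2)[:598],alpha=1.5) if 0 else cv2.convertScaleAbs(cv2.resize(a[:120],None,fx=5,fy=5,interpolation=2),alpha=1.4))
b=cv2.imread("pics/side0.png")[140:260,225:385]; cv2.imwrite("pics/c2.png",cv2.resize(b,None,fx=5,fy=5,interpolation=2))
```

```text
(no output)
```

View pics/c1.png

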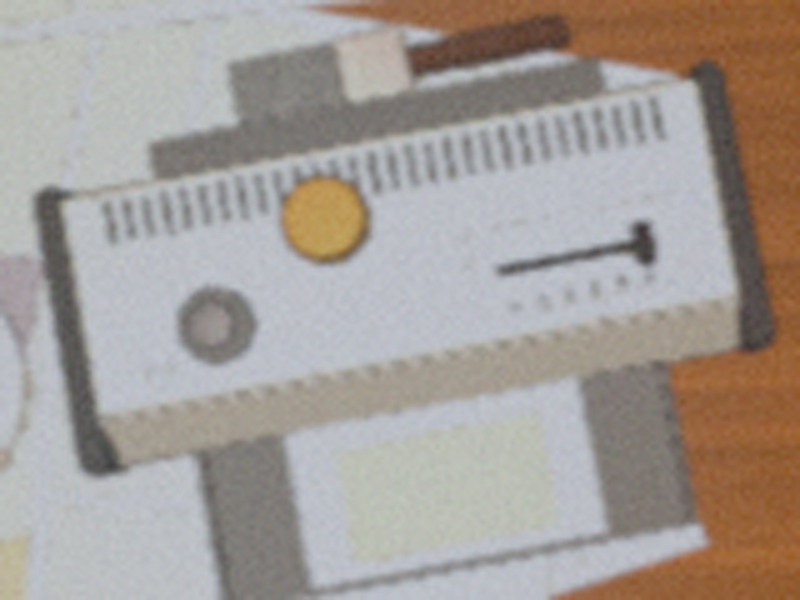

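View pics/c2.png

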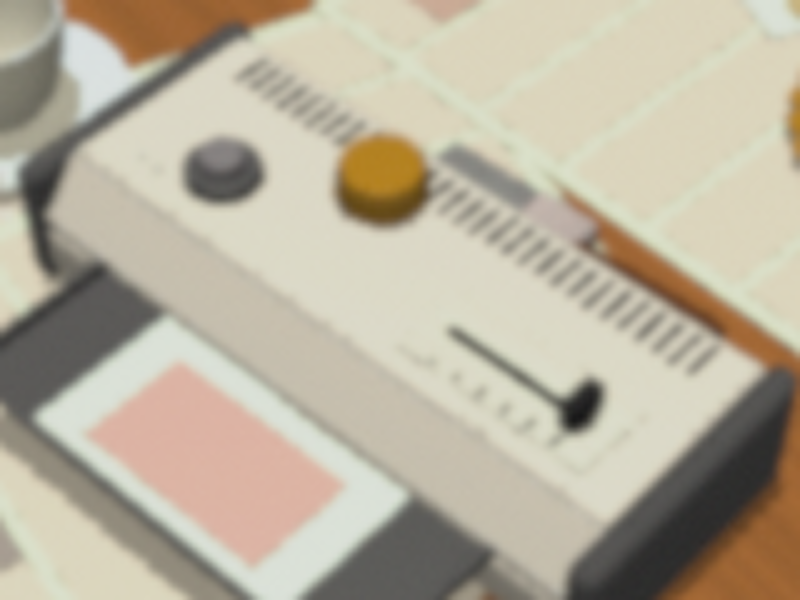

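The crops show the tab at the hot end of the slot: (645,243) in the top crop and (590,388) in the side crop. The slot's off end is at (500,270) in the top crop. The key is at (213,323) and the cap stands clear of the path. Next I'll fit the laminator pose.

```bash
cat >> h.py <<'E'
def L2W(p,q):
    c,s=np.cos(p[2]),np.sin(p[2]); return np.array([p[0]+c*q[0]-s*q[1],p[1]+s*q[0]+c*q[1],q[2]])
E
python3 - <<'E'
from h import *
from scipy.optimize import least_squares
T=[((213,323),(-.012,.1,.099)),((217,327),(-.012,.1,.09)),((62,200),(.069,.167,.082)),((700,80),(.069,-.167,.082)),((735,298),(-.049,-.167,.082)),((105,413),(-.049,.167,.082))]
S=[((226,153),(-.012,.1,.099)),((80,150),(-.049,.167,.082)),((770,372),(.069,-.167,.082)),((600,520),(-.049,-.167,.082))]
ob=[("top",np.array([u/5+225-.4,v/5+145-.4]),q) for (u,v),q in T]+[("side",np.array([u/5+225-.4,v/5+140-.4]),q) for (u,v),q in S]
def fit(o):
    f=lambda p:np.concatenate([proj(n,L2W(p,q))-uv for n,uv,q in o]); r=least_squares(f,[.49,.09,.2],loss="soft_l1",x_scale=[.1,.1,.1]); return r.x,np.round(f(r.x).reshape(-1,2),1).tolist()
for o in(ob[:6],ob[6:],ob): print(fit(o))
p=fit(ob)[0]; np.save("p.npy",p); print(np.degrees(p[2]))
inv=lambda P:np.array([[np.cos(p[2]),np.sin(p[2])],[-np.sin(p[2]),np.cos(p[2])]])@(P[:2]-p[:2])
print("tab",inv(onz("top",(645/5+224.6,242/5+144.6),.0985)),inv(onz("side",(592/5+224.6,386/5+139.6),.1005)),"slot0",inv(onz("top",(500/5+224.6,270/5+144.6),.082)),inv(onz("side",(452/5+224.6,330/5+139.6),.082)))
print("cap",inv(onz("top",(325/5+224.6,219/5+144.6),.104)))
for y in(-.135,-.115,-.055,-.04):print(y,L2W(p,(-.012,y,.1)))
print("key",L2W(p,(-.012,.1,.099)))
E
```

```text
(array([0.49198355, 0.08846891, 0.16582064]), [[0.1, 0.2], [-0.2, -0.5], [0.7, -0.8], [-1.2, -0.3], [0.5, 0.5], [-0.2, 1.2]])
(array([0.49340064, 0.08778927, 0.1582015 ]), [[0.0, -0.3], [0.3, 0.1], [-0.6, -0.9], [0.2, 1.3]])
(array([0.49268366, 0.08810689, 0.16248189]), [[0.2, -0.2], [-0.1, -0.9], [0.9, -1.3], [-0.9, -0.4], [0.6, 0.4], [-0.2, 0.7], [-0.4, -0.1], [-0.2, 0.3], [-0.8, -1.1], [0.2, 1.2]])
9.309526358020479
tab [-0.01156088 -0.12398582] [-0.0050175  -0.12463249] slot0 [-0.01130997 -0.04862495] [-0.01054679 -0.04758114]
cap [0.02920701 0.03458546]
-0.135 [ 0.50268038 -0.04705622  0.1       ]
-0.115 [ 0.49944502 -0.02731964  0.1       ]
-0.055 [0.48973894 0.03189009 0.1       ]
-0.04 [0.48731243 0.04669252 0.1       ]
key [0.46466492 0.18484855 0.099     ]
```

```bash
python3 -m crank '[[0,0,0,0,0,-8.57,0],[0,0,0,0,0,-8.57,0],[0,0,0,0,0,-8.57,0],[0,0,0,0,0,-8.57,0],[0,0,0,0,0,-8.57,0],[0,0,0,0,0,-8.57,0],[0,0,0,0,0,-8.57,0],[0,0,0,0,0,-8.57,0],[0,0,0,0,0,-8.57,0],[0,0,0,0,0,-8.57,0],[0,0,0,0,0,0,0]]'
python3 -m crank '[[42,37,0,0,0,0,0],[42,37,0,0,0,0,0],[42,37,0,0,0,0,0],[42,37,0,0,0,0,0],[42,37,0,0,0,0,0],[42,37,0,0,0,0,0],[42,37,0,0,0,0,0],[42,37,0,0,0,0,0],[42,37,0,0,0,0,0],[42,37,0,0,0,0,0],[0,0,0,0,0,0,0],[0,0,0,0,0,0,0]]'
cat >> h.py <<'E'
def lam():
    p=np.load("p.npy"); s=manip.read_state(); d=np.array(s["eef_pos"])-[p[0],p[1],0]; c,n=np.cos(p[2]),np.sin(p[2])
    F=np.array(s["force"])
    print("t",round(s["time_s"],1),"lam mm",np.round([1e3*(c*d[0]+n*d[1]),1e3*(-n*d[0]+c*d[1]),1e3*d[2]],1),"F lam",np.round([c*F[0]+n*F[1],-n*F[0]+c*F[1],F[2]],2),"yaw-lam",round(np.degrees(s["orientation"][2]-p[2]),2), "grip",round(s["grip_width"],4))
E
python3 -c "
from h import *
lam()"
```

```text
time_s: 1.9
eef_pos: [0.1524, -0.6319, 0.2423]
orientation: [3.141, 0.0, 1.732]
force: [0.5, -0.5, -0.3]
grip_width: 0.0
grip_force: 0.0
time_s: 3.1
eef_pos: [0.4188, -0.2074, 0.2425]
orientation: [3.141, 0.001, 1.733]
force: [-1.0, -0.9, 0.1]
grip_width: 0.0003
grip_force: 0.0
t 3.1 lam mm [-120.7 -279.7  242.5] F lam [-1.1  -0.76  0.08] yaw-lam 90.01 grip 0.0003
```

```bash
python3 -m crank '[[40,36,0,0,0,0,0],[40,36,0,0,0,0,0],[40,37,0,0,0,0,0],[0,0,40,0,0,0,0],[0,0,40,0,0,0,0],[0,0,35,0,0,0,0],[0,0,0,0,0,0,0],[0,0,0,0,0,0,0]]' >/dev/null
python3 - <<'E'
from h import *
lam()
b=manip.read_camera("side"); cv2.imwrite("pics/s1.png",cv2.resize(b[100:280,205:445],None,fx=3.3,fy=3.3,interpolation=2))
E
```

```text
t 3.9 lam mm [ -20.8 -170.9  127.5] F lam [ 0.24 -0.36 -0.16] yaw-lam 89.77 grip -0.0004
```

View pics/s1.png

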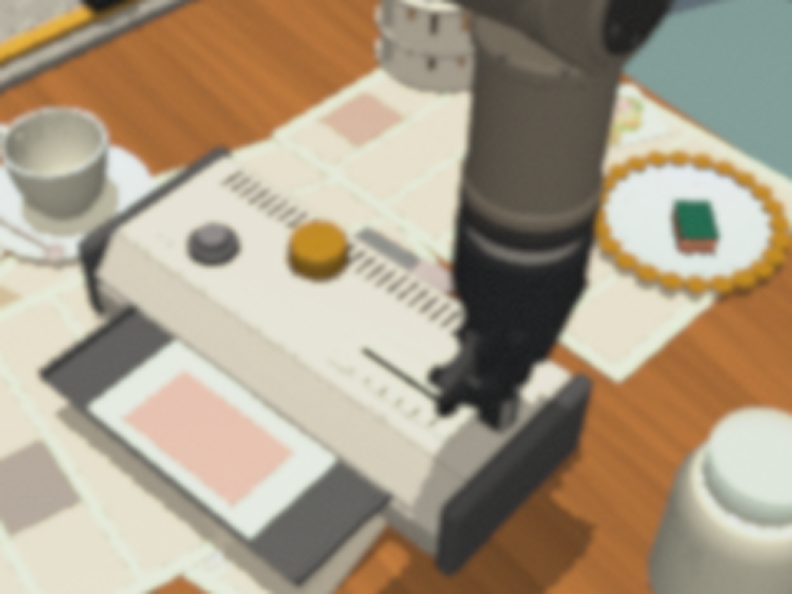

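The closed fingertip hovers just beyond the tab on its hot side, with the tab visible at (450,390). I'll align x, lower the tip, then make the first contact slowly.

```bash
python3 -m crank '[[14,9,0,0,0,0,0],[0,0,14,0,0,0,0],[0,0,14,0,0,0,0],[0,0,0,0,0,0,0],[0,0,0,0,0,0,0]]' >/dev/null
python3 -c "
from h import *
lam()"
python3 -m crank '[[2,0,0,0,0,0,0],[2,0,0,0,0,0,0],[2,0,0,0,0,0,0],[2,0,0,0,0,0,0],[0,0,0,0,0,0,0]]' >/dev/null
python3 -c "
from h import *
lam()"
```

```text
t 4.5 lam mm [ -12.2 -156.2   98.8] F lam [-0.13 -0.    0.42] yaw-lam 89.91 grip 0.0004
t 5.0 lam mm [ -11.4 -147.1   99.4] F lam [-0.35 -0.02 -0.97] yaw-lam 90.0 grip -0.0001
```

```bash
for i in 1 2 3; do :; done
L(){ python3 -c "
from h import *
lam()"; }
python3 -m crank '[[2,0,0,0,0,0,0],[1.5,0,0,0,0,0,0],[0,0,0,0,0,0,0]]' >/dev/null; L
python3 -m crank '[[1,0,0,0,0,0,0],[0.5,0,0,0,0,0,0],[0,0,0,0,0,0,0]]' >/dev/null; L
python3 -m crank '[[1,0,0,0,0,0,0],[0.5,0,0,0,0,0,0],[0,0,0,0,0,0,0]]' >/dev/null; L
python3 -m crank '[[1,0,0,0,0,0,0],[0.5,0,0,0,0,0,0],[0,0,0,0,0,0,0]]' >/dev/null; L
```

```text
t 5.2 lam mm [ -11.4 -143.8   99.3] F lam [-0.52 -0.33  0.86] yaw-lam 89.98 grip 0.0002
t 5.5 lam mm [ -11.5 -142.5   99.3] F lam [ 0.78  0.26 -0.9 ] yaw-lam 89.97 grip 0.0003
t 5.8 lam mm [ -11.5 -141.9   99.3] F lam [-0.   -3.1  -0.19] yaw-lam 89.94 grip 0.0003
t 6.2 lam mm [ -11.5 -140.1   99.3] F lam [-0.33 -3.98 -1.75] yaw-lam 89.93 grip -0.0001
```

```bash
L(){ python3 -c "
from h import *
lam()"; }
python3 -m crank '[[2,0,0,0,0,0,0],[2,0,0,0,0,0,0],[2,0,0,0,0,0,0],[2,0,0,0,0,0,0],[2,0,0,0,0,0,0],[2,0,0,0,0,0,0],[2,0,0,0,0,0,0],[2,0,0,0,0,0,0],[2,0,0,0,0,0,0],[2,0,0,0,0,0,0],[2,0,0,0,0,0,0],[2,0,0,0,0,0,0]]' >/dev/null; L
python3 -m crank '[[2,0,0,0,0,0,0],[2,0,0,0,0,0,0],[2,0,0,0,0,0,0],[2,0,0,0,0,0,0],[2,0,0,0,0,0,0],[2,0,0,0,0,0,0],[2,0,0,0,0,0,0],[2,0,0,0,0,0,0],[2,0,0,0,0,0,0],[2,0,0,0,0,0,0],[0,0,0,0,0,0,0]]' >/dev/null; L
python3 -m crank '[[2,0,0,0,0,0,0],[2,0,0,0,0,0,0],[2,0,0,0,0,0,0],[1,0,0,0,0,0,0],[0,0,0,0,0,0,0]]' >/dev/null; L
python3 -m crank '[[1,0,0,0,0,0,0],[1,0,0,0,0,0,0],[0,0,0,0,0,0,0]]' >/dev/null; L
```

```text
t 7.3 lam mm [ -11.4 -114.6   99.3] F lam [-0.38  0.16 -0.  ] yaw-lam 90.01 grip 0.0001
t 8.4 lam mm [-11.5 -95.3  99.3] F lam [ 0.05 -2.01  0.54] yaw-lam 89.96 grip 0.0002
t 8.9 lam mm [-11.4 -87.9  99.3] F lam [-0.06  0.36  0.63] yaw-lam 90.01 grip -0.0001
t 9.2 lam mm [-11.4 -86.4  99.3] F lam [ 0.39  0.88 -0.71] yaw-lam 89.97 grip -0.0001
```

```bash
L(){ python3 -c "
from h import *
lam()"; }
python3 -m crank '[[1,0,0,0,0,0,0],[1,0,0,0,0,0,0],[0,0,0,0,0,0,0]]' >/dev/null; L
python3 -m crank '[[1,0,0,0,0,0,0],[1,0,0,0,0,0,0],[0,0,0,0,0,0,0]]' >/dev/null; L
python3 -m crank '[[1,0,0,0,0,0,0],[1,0,0,0,0,0,0],[0,0,0,0,0,0,0]]' >/dev/null; L
python3 -m crank '[[1,0,0,0,0,0,0],[1,0,0,0,0,0,0],[0,0,0,0,0,0,0]]' >/dev/null; L
python3 -m crank '[[1,0,0,0,0,0,0],[0,0,0,0,0,0,0]]' >/dev/null; L
```

```text
t 9.6 lam mm [-11.5 -85.7  99.3] F lam [ 1.72 -3.68  0.49] yaw-lam 89.93 grip 0.0001
t 9.8 lam mm [-11.4 -82.3  99.3] F lam [ 0.02 -2.91  0.26] yaw-lam 89.96 grip 0.0004
t 10.2 lam mm [-11.4 -79.4  99.3] F lam [-0.06  0.01  0.68] yaw-lam 90.01 grip 0.0002
t 10.4 lam mm [-11.3 -77.9  99.3] F lam [-0.58 -0.27  0.54] yaw-lam 90.0 grip -0.0002
t 10.7 lam mm [-11.4 -77.2  99.3] F lam [ 0.1  -0.7  -1.08] yaw-lam 89.98 grip 0.0001
```

```bash
L(){ python3 -c "
from h import *
lam()"; }
python3 -m crank '[[1,0,0,0,0,0,0],[1,0,0,0,0,0,0],[1,0,0,0,0,0,0],[0,0,0,0,0,0,0]]' >/dev/null; L
python3 -m crank '[[-8,0,0,0,0,0,0],[0,0,-15,0,0,0,0],[0,0,-20,0,0,0,0],[-20,0,-25,0,0,0,0],[-30,0,0,0,0,0,0],[-30,0,0,0,0,0,0],[0,0,0,0,0,0,0]]' >/dev/null
python3 - <<'E'
from h import *
lam()
b=manip.read_camera("side"); cv2.imwrite("pics/s2.png",cv2.resize(b[140:260,225:385],None,fx=5,fy=5,interpolation=2))
E
```

```text
t 11.1 lam mm [-11.4 -74.3  99.3] F lam [-0.03 -0.21 -0.04] yaw-lam 89.98 grip -0.0
t 11.8 lam mm [ -11.7 -168.1  160.4] F lam [-0.63 -0.35 -0.89] yaw-lam 89.51 grip 0.0002
```

View pics/s2.png

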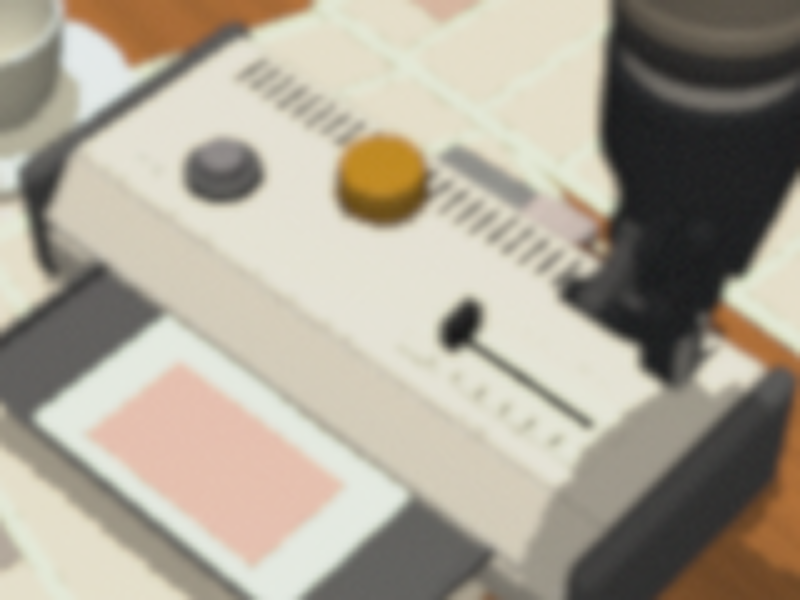

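The tab is now at the off end of the slot, around (460,325), and the cap hasn't moved. I'll cross over to the tab's +y side.

```bash
L(){ python3 -c "
from h import *
lam()"; }
python3 -m crank '[[35,0,0,0,0,0,0],[35,0,0,0,0,0,0],[35,0,0,0,0,0,0],[31,0,0,0,0,0.4,0],[0,0,0,0,0,0,0],[0,0,0,0,0,0,0]]' >/dev/null; L
```

```text
t 12.4 lam mm [-11.4 -25.1 159.9] F lam [ 0.38 -0.62 -0.22] yaw-lam 89.75 grip -0.0002
```

```bash
L(){ python3 -c "
from h import *
lam()"; }
python3 -m crank '[[-7,0,0,0,0,0,0],[0,0,20,0,0,0,0],[0,0,20,0,0,0,0],[0,0,20,0,0,0,0],[0,0,0,0,0,0,0],[0,0,0,0,0,0,0]]' >/dev/null; L
python3 -m crank '[[-2,0,0,0,0,0,0],[-2,0,0,0,0,0,0],[0,0,0,0,0,0,0]]' >/dev/null; L
python3 -m crank '[[-1,0,0,0,0,0,0],[-1,0,0,0,0,0,0],[0,0,0,0,0,0,0]]' >/dev/null; L
python3 -m crank '[[-1,0,0,0,0,0,0],[-1,0,0,0,0,0,0],[0,0,0,0,0,0,0]]' >/dev/null; L
python3 -m crank '[[-1,0,0,0,0,0,0],[-1,0,0,0,0,0,0],[0,0,0,0,0,0,0]]' >/dev/null; L
```

```text
t 13.0 lam mm [-11.4 -34.7  99.4] F lam [-0.08 -0.75  0.4 ] yaw-lam 89.46 grip -0.0002
t 13.3 lam mm [-10.9 -38.3 100. ] F lam [ 0.7  -0.56  0.61] yaw-lam 89.51 grip -0.0003
t 13.6 lam mm [-11.4 -39.7  99.4] F lam [ 0.55  0.04 -0.47] yaw-lam 89.55 grip -0.0001
t 13.9 lam mm [-11.5 -40.6  99.3] F lam [-0.08  2.01  0.82] yaw-lam 89.6 grip 0.0003
t 14.2 lam mm [-11.4 -43.6  99.3] F lam [-0.3   3.11  1.07] yaw-lam 89.58 grip 0.0002
```

```bash
L(){ python3 -c "
from h import *
lam()"; }
python3 -m crank '[[-1.5,0,0,0,0,0,0],[-1.5,0,0,0,0,0,0],[-1.5,0,0,0,0,0,0],[-1,0,0,0,0,0,0],[0,0,0,0,0,0,0],[0,0,0,0,0,0,0]]' >/dev/null; L
python3 -m crank '[[-2,0,0,0,0,0,0],[-2,0,0,0,0,0,0],[-1,0,0,0,0,0,0],[-1,0,0,0,0,0,0],[-1,0,0,0,0,0,0],[0,0,0,0,0,0,0]]' >/dev/null; L
python3 -m crank '[[-1.5,0,0,0,0,0,0],[-1.5,0,0,0,0,0,0],[-1.5,0,0,0,0,0,0],[-1.5,0,0,0,0,0,0],[0,0,0,0,0,0,0],[0,0,0,0,0,0,0]]' >/dev/null; L
```

```text
t 14.8 lam mm [-11.6 -49.5  99.2] F lam [ 0.2   0.01 -0.35] yaw-lam 89.54 grip -0.0001
t 15.4 lam mm [-11.6 -54.8  99.3] F lam [-0.82  4.33  0.32] yaw-lam 89.61 grip -0.0003
t 16.0 lam mm [-11.7 -62.9  99.3] F lam [-0.88  0.71 -0.13] yaw-lam 89.51 grip -0.0003
```

Two clicks are done: force was 0 after the first snap, 4.3 N at contact near −54, and 0 again at −63. Now the third.

```bash
L(){ python3 -c "
from h import *
lam()"; }
python3 -m crank '[[-2,0,0,0,0,0,0],[-1,0,0,0,0,0,0],[-1,0,0,0,0,0,0],[-1,0,0,0,0,0,0],[-1,0,0,0,0,0,0],[0,0,0,0,0,0,0]]' >/dev/null; L
python3 -m crank '[[-1,0,0,0,0,0,0],[-1,0,0,0,0,0,0],[-1,0,0,0,0,0,0],[0,0,0,0,0,0,0]]' >/dev/null; L
python3 -m crank '[[-1,0,0,0,0,0,0],[-1,0,0,0,0,0,0],[-1,0,0,0,0,0,0],[0,0,0,0,0,0,0],[0,0,0,0,0,0,0]]' >/dev/null; L
```

```text
t 16.6 lam mm [-11.7 -68.1  99.3] F lam [ 0.65 -0.66  0.38] yaw-lam 89.56 grip -0.0004
t 17.0 lam mm [-11.7 -70.2  99.3] F lam [-0.78  3.68 -0.18] yaw-lam 89.61 grip 0.0001
t 17.5 lam mm [-11.9 -75.1  99.2] F lam [ 0.63 -0.8  -0.04] yaw-lam 89.51 grip -0.0001
```

```bash
python3 -m crank '[[-1,0,0,0,0,0,0],[-1,0,0,0,0,0,0],[0,0,0,0,0,0,0]]' 
python3 -m crank '[[10,0,0,0,0,0,0],[0,0,-20,0,0,0,0],[0,0,-40,0,0,0,0],[40,0,0,0,0,0,0],[40,0,0,0,0,0,0],[40,0,0,0,0,0,0],[43,0,0,0,0,0.5,0],[0,0,0,0,0,0,0],[0,0,0,0,0,0,0]]' >/dev/null
python3 - <<'E'
from h import *
lam()
b=manip.read_camera("side"); cv2.imwrite("pics/s3.png",cv2.resize(b[140:260,225:385],None,fx=5,fy=5,interpolation=2))
E
```

```text
time_s: 17.8
eef_pos: [0.4934, 0.0107, 0.0993]
orientation: [-3.141, 0.0, 1.725]
force: [-0.9, -0.3, -0.2]
grip_width: -0.0002
grip_force: 0.0
t 18.7 lam mm [-10.9  98.9 159.4] F lam [ 0.25 -0.93 -0.17] yaw-lam 89.3 grip 0.0001
```

View pics/s3.png

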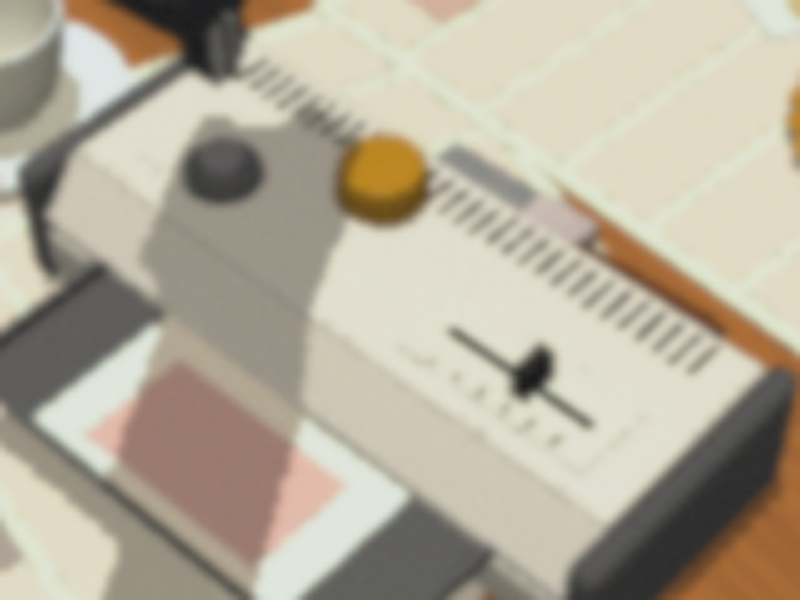

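The tab sits at (535,372), which is 3/5 of the way from off to hot, so it's in the third notch. The cap is undisturbed and the finger is over the key, so I'll press.

```bash
L(){ python3 -c "
from h import *
lam()"; }
python3 -m crank '[[0,0,20,0,0,0,0],[0,-1,15,0,0,0,0],[0,0,9,0,0,0,0],[0,0,0,0,0,0,0],[0,0,0,0,0,0,0]]' >/dev/null; L
python3 -m crank '[[0,0,2,0,0,0,0],[0,0,2,0,0,0,0],[0,0,2,0,0,0,0],[0,0,0,0,0,0,0]]' >/dev/null; L
python3 -m crank '[[0,0,1,0,0,0,0],[0,0,1,0,0,0,0],[0,0,0,0,0,0,0]]' >/dev/null; L
python3 -m crank '[[0,0,1,0,0,0,0],[0,0,0,0,0,0,0]]' >/dev/null; L
```

```text
t 19.2 lam mm [-11.3  96.7 115.3] F lam [0.49 0.24 0.37] yaw-lam 89.03 grip 0.0001
t 19.6 lam mm [-11.1  97.  109.4] F lam [-0.09 -0.32  1.05] yaw-lam 89.06 grip 0.0002
t 19.9 lam mm [-11.1  97.  107.4] F lam [ 0.03 -0.25  3.26] yaw-lam 89.06 grip 0.0001
t 20.1 lam mm [-11.1  97.  106.4] F lam [ 0.35 -0.66  3.86] yaw-lam 89.06 grip 0.0
```

```bash
L(){ python3 -c "
from h import *
lam()"; }
python3 -m crank '[[0,0,1,0,0,0,0],[0,0,0,0,0,0,0]]' >/dev/null; L
python3 -m crank '[[0,0,0.7,0,0,0,0],[0,0,0,0,0,0,0]]' >/dev/null; L
python3 -m crank '[[0,0,0.5,0,0,0,0],[0,0,0,0,0,0,0]]' >/dev/null; L
```

```text
t 20.4 lam mm [-11.1  97.  105.4] F lam [ 0.65 -0.32  4.38] yaw-lam 89.06 grip 0.0001
t 20.6 lam mm [-11.1  97.  105. ] F lam [ 0.44 -0.08  7.7 ] yaw-lam 89.06 grip 0.0001
t 20.8 lam mm [-11.  97. 105.] F lam [-1.5  -1.35 10.88] yaw-lam 89.06 grip 0.0003
```

The force climbed from 4.4 to 10.9 N with no further travel, so the key is bottomed. Releasing it.

```bash
python3 -m crank '[[0,0,-2,0,0,0,0],[0,0,-4,0,0,0,0],[0,0,-10,0,0,0,0],[0,0,-30,0,0,0,0],[0,0,-40,0,0,0,0],[0,0,0,0,0,0,0],[0,0,0,0,0,0,0],[0,0,0,0,0,0,0]]'
python3 - <<'E'
from h import *
lam()
b=manip.read_camera("side"); cv2.imwrite("pics/s4.png",cv2.resize(b[140:260,225:385],None,fx=5,fy=5,interpolation=2))
E
```

```text
time_s: 21.55
eef_pos: [0.4646, 0.1812, 0.1889]
orientation: [-3.139, 0.001, 1.717]
force: [0.8, -0.3, -0.2]
grip_width: 0.0002
grip_force: 0.0
t 21.6 lam mm [-12.7  96.5 188.9] F lam [ 0.76 -0.44 -0.22] yaw-lam 89.06 grip 0.0002
```

View pics/s4.png

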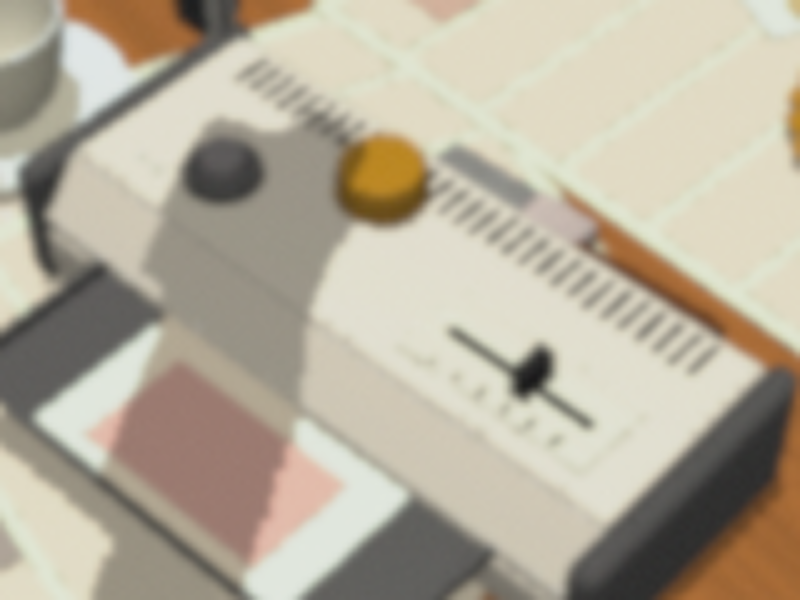

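The key is back up at (222,165), the tab is still in the third notch at (535,372), the cap hasn't moved, and the robot is clear.

```bash
python3 -c "
from workcell import manip
print(manip.job_done())"
```

```text
the job is handed in; nothing more can be done
None
```

I pushed the heat slide back to off, clicked it forward into the third notch, then pressed the run key fully down and let it come back up; the job is handed in at about 22 s, and the final camera view showed the cap unmoved and the robot clear.

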